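Switch off the toothbrush sanitizer and open it

TASK

The toothbrush sanitizer on the vanity is still running. First, with its lid shut, turn the timer knob on its sloping front anticlockwise, fully back to the zero stop (pointer at the red mark at the top of the dial); then lift the lid by its orange front tongue until it leans back on its stop and stays open by itself. Ease the lid up, do not throw it or let it drop, and leave the things around the sanitizer where they are.

Things in the scene. Friction and masses are not known exactly. Their poses are not given: they have to be found in the camera images.
- sanitizer: Fixed toothbrush sanitizer, 205 mm deep, 240 wide; origin on the counter; x to its back, y to its left (seen from the robot), z up. Front x -115 to -20 mm: teal wedge console, flat face rising at 26 deg from z 40 to 86 mm. Behind, x -20 to 90 mm: white tub, 6 mm walls, rim at z 118 mm, closed by the lid.
- timer_dial (a joint): Angle of the timer knob: 0 = at its zero stop, pointer straight up the slope at the red mark; grows as the knob is turned clockwise (looking onto the console), up to 2.6 rad. Resetting it means turning it anticlockwise. It stays where it is left (friction 0.05 N m).
- timer_grip (a point): On the knob's axis, 31 mm above the console face (x -81, y -62, z 91 mm of the sanitizer): where to put the TCP. z: knob axis, out of the face, 26 deg off vertical towards the robot. x: along the bar to its red pointer stripe, turns with the knob. Black bar 66 x 18 mm, 10 to 35 mm above the face, on a grey disc of radius 34 mm, over a white dial of radius 47 mm.
- lid (a joint): Opening angle of the lid: 0 = shut, 1.75 rad = on its stop, leaning back slightly past upright. It falls shut from below about 1.47 rad and falls onto its stop from above that.
- lid_grip (a point): Centre of the orange tongue that juts forward from the lid's front edge at its left: 26 mm wide (y), 12 thick, 46 long; this point is 28 mm from the lid's edge, 18 mm from the tip; lid shut: x -48, y 60, z 124 mm of the sanitizer. Axes move with the lid; shut, they equal the sanitizer's (x towards the hinge, y along it).
- lid_hinge (a point): Point on the lid's hinge line, at the middle of the tub's back rim (x = 90, y = 0, z = 118 mm of the sanitizer); the hinge line is its y axis. Lid 110 mm deep, 240 mm wide, 12 mm thick, 0.22 kg, white with a lilac panel.
- soap_tin: Loose steel soap tin, 68 x 103 x 30 mm, origin under its centre; a bystander.
- ring_cone: Loose white ceramic ring cone, base diameter 72 mm, 80 mm high, origin under its centre; a bystander.
- polish_bottle: Loose purple glass nail polish bottle with black cap, diameter 38 mm, 72 mm high, origin under its centre; a bystander.
- brush_case: Loose mint toothbrush case, 33 x 190 x 22 mm, long along its y, origin under its centre, behind the sanitizer; a bystander.

How it is judged:
On the way, in this order (a step that is already met when the one before it is completed fails the run):
1. the timer knob is back at its zero stop (within 0.06 rad) while the lid is still shut (value of joint timer_dial below 0.06 rad and value of joint lid below 0.1 rad), for 0.2 s.
2. the lid has been lifted open onto its stop (within 0.07 rad) (value of joint lid above 1.68 rad), for 0.2 s.
At the end, for the whole second after the job is handed in: The timer knob is within 0.06 rad of its zero stop and the lid rests open on its stop (above 1.68 of 1.75 rad), still and released (value of joint timer_dial below 0.06 rad and value of joint lid above 1.68 rad and velocity of joint lid between -0.1 and 0.1 rad/s); the robot touches nothing.
It fails at once if the lid is thrown open or let drop (faster than 2.5 rad/s) (velocity of joint lid above 2.5 rad/s or velocity of joint lid below -2.5 rad/s).
It fails at once if a bystander is moved by more than 20 mm or knocked over (distance of any of soap_tin, ring_cone, polish_bottle, brush_case from where it was at the start of the episode above 0.02 m or angle between any of ring_cone, polish_bottle's own z axis and vertical above 0.5 rad).
It also fails if it takes over 72 s, if anything falls off the work surface, if the arm or the gripper's body presses on something with over 40 N, if the wrist force passes 120 N, or if a joint passes its speed limit or range.

ROBOT

A 6-joint arm with a two-finger parallel gripper is mounted at the origin on the work surface. World frame = base frame: x ahead of the robot, y to its left, z up, the work surface at z = 0. Lengths are in m, angles in rad, forces in N, time in s.
With the tool pointing down it reaches from about 0.3 to 0.875 m from the base axis. Payload 6.4 kg.
Tool frame: the origin (TCP) lies between the finger pads, 19 mm behind the fingertips; this is the grasp point; z points along the fingers, y is the line along which they close (so a half turn about z gives the same grasp; the last joint's range is limited). The gripper opens to 85 mm and grips with 20 to 120 N. Pads are 22 mm wide; open, the fingers measure 114 mm over their backs; the gripper's body (76 mm by 85 mm) begins 54 mm behind the grasp point. The pads swing forward as they close: fully open they stand 13 mm farther back than shut.
Start: joints at [0.989, 0.181, 1.607, -0, 1.354, -0.206], TCP at [0.211, 0.535, 0.25] pointing down, gripper open.
Joint ranges: [-2.99, 2.99], [-0.89, 2.07], [0.3, 2.58], [-1.14, 4.28], [0, 2.63], [-3.12, 3.12]. Speed limits (rad/s): [2.57, 2.57, 3.01, 3.14, 3.14, 3.14].

INTERFACE

Orientations are given as a unit quaternion [w, x, y, z].
In Python, from bench import ctrl, vision, workorder gives the robot as it stands. The module is installed in compiled form; this text tells all that it offers.
- The arm moves only by the tool servo_tool, never from a script. Its argument "steps" is a list of rows, each an object of numbers: "dx", "dy", "dz": the shift along the world's x, y, z as a fraction of full scale; "wx", "wy", "wz": the turn, a rotation vector about the world's x, y, z as a fraction of full scale. A call has exactly 5 rows; each row is the pose to reach, as a shift and turn from the pose commanded when the call began, turning the shorter way round; what a row does not reach only later rows make up. Full scale, the value 1, is 100 mm for a shift and pi rad for a turn. A row lasts 1/12 s, in which the tool goes at most 41.7 mm and 7.16 degrees, less where a joint would pass 70% of its speed; a pose out of reach is approached as far as the arm can. A call with a number of a shift or a turn outside -1 to 1 is refused whole. A call with a gripper value outside its range is refused whole. "jaw" is the opening, from 0 (shut) to 1 (fully open), set as the call begins (left out, the last holds). The fingers move at their own pace and stop on an object; the grip force is fixed at half the most. Time passes only in rows, so rows that repeat a pose let the fingers close, or fill a call up. It gives the time, the measured TCP pose, the force, the opening and the grip force at its end, in the units of the state.
- ctrl.get_obs(): the state, without advancing time (a new reading comes with each control period).
- vision.camera(name): name is "side" or "top"; returns a dict with "frame" (384x512x3 uint8, red, green, blue), "vfov" (degrees; the focal length in pixels is half the picture's height over the tangent of half this angle, whatever the lens; pixels are square), "cx", "cy" (the principal point, pixels), "camera_from_world" (4x4, takes a point from world to camera coordinates). Camera axes: x right, y up, looking along -z (the intrinsics and any distortion apply to the point x, -y, -z); pixel columns grow to the right and rows downward; lengths in m; the calibration is good to about 2 mm. A picture is of the moment at which its call begins. There is no depth.
- workorder.hand_in(): hands the job in; it is judged then, once.
The state is a dict: "time_s": time; "q": joint angles; "dq": joint speeds; "joint_efforts": joint torques, N m; "eef_pos": TCP position; "eef_rot": TCP orientation; "wrist_force": force on the tool from outside, world axes, zero at the start; "torque": the same for the moment, N m; "opening": opening from 0.0 (shut) to 1.0 (fully open); "grasp_force": force on a finger pad.
Only numpy, scipy, OpenCV 4.12 (cv2) and the standard library are available. Lean on these libraries where they do the work, as an engineer would, in place of code of your own. Each camera call takes 0.05 s, during which the arm holds its last target. There are 200 camera calls.

## Working session

There is one attempt and no reset: what is moved stays moved. The work goes in short steps, Python scripts to look and compute and a tool call to move; the robot and the scene stay as the last step left them, time stands still between calls to the robot, and variables do not carry over. Pictures are saved under pics/ and viewed, at most 10 in all, crops included, and the job is handed in when it is done.

Besides the shell and the picture viewer there is one more tool, called after "Call:" by a JSON object that holds its "op" and its "data", one argument or row to a line. servo_tool: Moves the arm, as the interface text tells. Its arguments: {"type":"object","properties":{"steps":{"type":"array","items":{"type":"object","properties":{"dx":{"type":"number"},"dy":{"type":"number"},"dz":{"type":"number"},"wx":{"type":"number"},"wy":{"type":"number"},"wz":{"type":"number"}}}},"jaw":{"type":"number"}},"required":["steps"]}

```bash
mkdir -p pics; python3 - <<'E'
from bench import ctrl, vision
import cv2, numpy as np, pickle
d={}
for n in("side","top"):
    c=vision.camera(n); d[n]=c
    cv2.imwrite(f"pics/{n}0.png",cv2.cvtColor(c["frame"],cv2.COLOR_RGB2BGR))
    print(n,{k:(np.round(v,4).tolist() if k=="camera_from_world" else v) for k,v in c.items() if k!="frame"})
pickle.dump(d,open("c0.pkl","wb"))
o=ctrl.get_obs(); print(o)
E
```

```text
side {'vfov': 47.316007464937094, 'cx': 263.1077016947512, 'cy': 188.32768317936058, 'camera_from_world': [[0.9678, -0.2515, 0.0119, -0.5257], [0.1193, 0.4994, 0.8581, -0.1927], [-0.2218, -0.8291, 0.5133, -0.8534], [0.0, 0.0, 0.0, 1.0]]}
top {'vfov': 55.646175504298334, 'cx': 250.17673327448736, 'cy': 190.57019931157626, 'camera_from_world': [[0.0127, -0.9998, -0.0119, 0.0801], [0.9839, 0.0104, 0.1783, -0.5954], [-0.1782, -0.014, 0.9839, -0.8283], [0.0, 0.0, 0.0, 1.0]]}
{'time_s': 0.1, 'q': array([ 9.88701388e-01,  1.81533381e-01,  1.60788598e+00, -7.87289508e-06,
        1.35382184e+00, -2.06287816e-01]), 'dq': array([-0.00058895, -0.00123992, -0.00302174,  0.00034419, -0.0018043 ,
        0.00073973]), 'joint_efforts': array([ 1.39954253e-03, -4.45882022e+01, -3.52236342e+01, -1.65221295e-04,
        4.13852278e-03,  2.52483090e-05]), 'eef_pos': array([0.21075517, 0.53448071, 0.24914741]), 'eef_rot': array([-3.13022772e-04,  1.86798871e-01,  9.82397833e-01, -7.62532935e-04]), 'wrist_force': array([-0.32417434,  0.24794935,  0.33331477]), 'torque': array([ 0.03032977, -0.01840931, -0.05865411]), 'grasp_force': 0.0, 'opening': 1.0012049302851447}
```

View pics/side0.png

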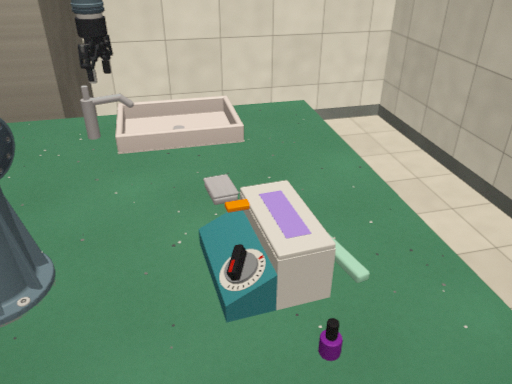

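View pics/top0.png

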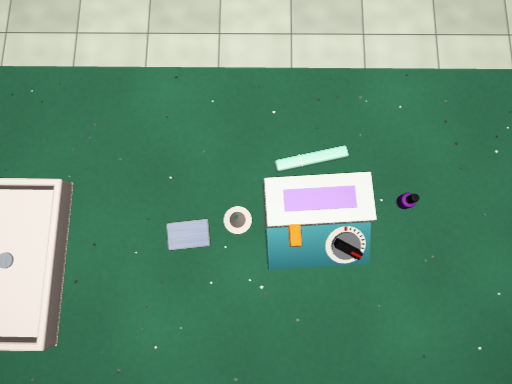

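Top view: lid about (265–375, 173–226), orange tongue (295,235), dial centre (346,245) with red pointer stripe near (355,254) and red mark (346,229). Ring cone (237,220), soap tin (188,234), polish bottle (408,200), case (312,158). In the side view the knob is near (237,262) and the tongue at (237,205).

```bash
cat > h.py <<'E'
import numpy as np, cv2
def K(c):
    f=c["frame"].shape[0]/2/np.tan(np.radians(c["vfov"]/2)); return f
def ray(c,uv):
    M=c["camera_from_world"]; f=K(c)
    d=np.array([(uv[0]-c["cx"])/f,-(uv[1]-c["cy"])/f,-1.]); R=M[:3,:3]
    return -R.T@M[:3,3], R.T@d
def onplane(c,uv,z):
    o,d=ray(c,uv); return o+d*(z-o[2])/d[2]
def proj(c,p):
    q=c["camera_from_world"]@np.append(p,1); f=K(c)
    return np.array([c["cx"]+f*q[0]/-q[2], c["cy"]-f*q[1]/-q[2]])
def tri(c1,u1,c2,u2):
    o1,d1=ray(c1,u1);o2,d2=ray(c2,u2)
    s=np.linalg.lstsq(np.c_[d1,-d2],o2-o1,rcond=None)[0]
    a=o1+s[0]*d1;b=o2+s[1]*d2; return (a+b)/2,np.linalg.norm(a-b)
def blobs(c,name,amin=6):
    h=cv2.cvtColor(c["frame"],cv2.COLOR_RGB2HSV)
    r={"orange":((8,180,150),(20,255,255)),"lilac":((125,100,150),(140,255,255)),"red":((0,170,110),(5,255,255)),
       "white":((0,0,200),(179,45,255)),"teal":((88,120,30),(105,255,120)),"black":((0,0,0),(179,255,45))}[name]
    m=cv2.inRange(h,*[np.array(x) for x in r])
    n,l,s,ce=cv2.connectedComponentsWithStats(m)
    return [(s[i,4],ce[i],cv2.minAreaRect(np.argwhere(l==i)[:,::-1].astype(np.float32))) for i in range(1,n) if s[i,4]>=amin]
E
python3 - <<'E'
import pickle; from h import *
d=pickle.load(open("c0.pkl","rb")); np.set_printoptions(precision=4,suppress=True)
R={}
for n in d:
  for k in("orange","lilac","red","white"):
    R[n,k]=blobs(d[n],k, 150 if k=="white" else 4)
    for a,ce,r in R[n,k][:9]: print(n,k,a,ce,np.round(r[0],1),np.round(r[1],1),round(r[2],1))
t,s=d["top"],d["side"]
big=lambda n,k:max(R[n,k],key=lambda x:x[0])
for k in("orange","lilac"):
  print(k,tri(t,big("top",k)[1],s,big("side",k)[1]), onplane(t,big("top",k)[1],.130))
  b=np.array([onplane(t,p,.130)[:2] for p in cv2.boxPoints(big("top",k)[2])]); print(b)
E
```

```text
side orange 233 [236.7296 204.9957] [236.6 205. ] [10.2 23.3] 81.9
side red 4 [260.25 257.  ] [260.3 257.3] [0.7 2.8] 45.0
side red 47 [231.0851 265.617 ] [231.1 265.5] [ 3.7 12.2] 15.9
side white 1980 [190.8273  18.2091] [190.  19.] [56. 38.] 0.0
side white 288 [246.1597  23.2812] [243.9  17.6] [34.8 20. ] 85.9
side white 1520 [297.3928  16.0243] [298.5  16.5] [33. 49.] 90.0
side white 522 [383.0824  13.7739] [382.6  14.5] [19.7 31.7] 7.4
side white 193 [134.6839  31.0881] [134.5  27. ] [19. 24.] 0.0
side white 1563 [341.8708  57.2067] [343.3  56.9] [43.5 51.6] 4.6
side white 2024 [245.5623  62.3874] [246.   62.5] [51. 48.] 90.0
side white 2105 [139.448   68.6019] [138.9  68.1] [53.  54.1] 84.8
side white 396 [371.1313  92.4293] [371.1  92.5] [18. 25.] 6.3
top orange 234 [294.5214 235.0726] [294.5 235.5] [21. 11.] 90.0
top red 6 [345.3333 228.5   ] [345.5 228.5] [3. 1.] 90.0
top red 32 [355.6875 254.375 ] [355.6 254.3] [10.3  2.7] 26.6
top white 230 [ 3.2087 13.8913] [ 4.  15.5] [31.  8.] 90.0
top white 206 [67.5097  4.2767] [67.  5.] [10. 22.] 90.0
top white 2189 [113.5738  15.55  ] [113.   15.5] [31. 70.] 90.0
top white 2197 [184.4579  15.97  ] [183.5  16. ] [32. 69.] 90.0
top white 2279 [254.9693  16.0136] [254.5  16. ] [32. 69.] 90.0
top white 2281 [326.0623  16.0487] [326.5  16. ] [32. 69.] 90.0
top white 2372 [398.0346  16.5708] [398.5  16.5] [33. 71.] 90.0
top white 547 [46.3803 22.4863] [48. 18.] [26. 54.] 90.0
top white 672 [456.369   21.1533] [457.   18.5] [29. 42.] 90.0
orange (array([ 0.4839, -0.0117,  0.1248]), np.float64(0.0007836615815352363)) [ 0.484  -0.0112  0.13  ]
[[ 0.5056  0.0006]
 [ 0.5059 -0.0233]
 [ 0.4607 -0.0227]
 [ 0.4604  0.0009]]Traceback (most recent call last):
  File "<stdin>", line 11, in <module>
  File "<stdin>", line 9, in <lambda>
ValueError: max() iterable argument is empty
```

```bash
python3 - <<'E'
import pickle; from h import *
d=pickle.load(open("c0.pkl","rb")); np.set_printoptions(precision=4,suppress=True)
t,s=d["top"],d["side"]
print(cv2.cvtColor(t["frame"],cv2.COLOR_RGB2HSV)[[198,180,245,245,265,200],[320,300,345,330,280,408]])
def comp(c,lo,hi,seed):
    h=cv2.cvtColor(c["frame"],cv2.COLOR_RGB2HSV)
    m=cv2.inRange(h,np.array(lo),np.array(hi)); n,l=cv2.connectedComponents(m)
    i=l[seed[1],seed[0]]; p=np.argwhere(l==i)[:,::-1].astype(np.float32); return i,len(p),p.mean(0),cv2.minAreaRect(p),cv2.fitEllipse(p)
L=comp(t,(115,80,80),(150,255,255),(320,198)); Ls=comp(s,(115,80,80),(150,255,255),(283,213))
print("lilac",L,Ls[:3],tri(t,L[2],s,Ls[2]))
b=np.array([onplane(t,p,.131)[:2] for p in cv2.boxPoints(L[3])]);print(b)
long=b[np.argmax([np.linalg.norm(b[i]-b[0])*(i!=2) for i in range(4)])]-b[0]
# grey disc / knob via dial: ellipse of white ring hull
h=cv2.cvtColor(t["frame"],cv2.COLOR_RGB2HSV); m=cv2.inRange(h,np.array((0,0,130)),np.array((179,60,255)))
m2=np.zeros_like(m); m2[226:266,322:370]=m[226:266,322:370]
p=np.argwhere(m2)[:,::-1].astype(np.float32); hull=cv2.convexHull(p); print("dial",cv2.fitEllipse(hull))
m3=np.zeros_like(m); m3[170:228,258:382]=m[170:228,258:382]
n,l,st,ce=cv2.connectedComponentsWithStats(m3|cv2.inRange(h,np.array((115,80,80)),np.array((150,255,255)))&np.where(np.indices(m.shape)[1]<382,255,0).astype(np.uint8))
i=l[180,300]; p=np.argwhere(l==i)[:,::-1].astype(np.float32); r=cv2.minAreaRect(p); print("lid",r)
b=np.array([onplane(t,q,.130)[:2] for q in cv2.boxPoints(r)]);print(b,b.mean(0))
yl=[]
for bb in (b,):
  e=bb[1]-bb[0]; f=bb[2]-bb[1]; e=e if np.linalg.norm(e)>np.linalg.norm(f) else f
  if e[1]<0:e=-e
  yaw=np.arctan2(-e[0],e[1]); print("yaw",yaw,"len",np.linalg.norm(e))
Y=lambda yaw:np.array([[np.cos(yaw),-np.sin(yaw),0],[np.sin(yaw),np.cos(yaw),0],[0,0,1]])
og=np.append(onplane(t,(294.5,235.3),.130)[:2],0)
for yw in (yaw,):
  Rz=Y(yw)
  o1=og-Rz@[-43,60,0]*1 if 0 else og-Rz@np.array([-.043,.060,0])
  o2=np.append(b.mean(0),0)-Rz@np.array([.035,0,0])
  print("origin from tongue",o1,"lid",o2)
  o=(o1+o2)/2
  nz=Rz@np.array([-np.sin(np.radians(26)),0,np.cos(np.radians(26))]); up=Rz@np.array([np.cos(np.radians(26)),0,np.sin(np.radians(26))])
  g=o+Rz@np.array([-.081,-.062,.091]); right=np.cross(up,nz)
  print("timer_grip",g,"proj dial centre",proj(t,g-.031*nz),proj(s,g-.031*nz))
  for nm,c,uv,h in(("ptr t",t,(355.7,254.4),.035),("mark t",t,(345.3,228.5),0.),("ptr s",s,(231.1,265.6),.035),("mark s",s,(260.2,257),0.)):
    P,dd=ray(c,uv); q0=g+(h-.031)*nz; X=P+dd*((q0-P)@nz)/(dd@nz)-q0
    print(nm,"right,up",X@right,X@up,"angle cw",np.arctan2(X@right,X@up))
E
```

```text
[[138  62 252]
 [ 30   5 248]
 [150  11  23]
 [ 22  21 223]
 [ 92 154 136]
 [150  32   8]]
lilac (np.int32(0), 196515, array([255.4285, 191.4959], dtype=float32), ((255.5, 191.5), (383.0, 511.0), 90.0), ((255.4007568359375, 191.50326538085938), (370.9056701660156, 494.80938720703125), 90.00324249267578)) (np.int32(1), 1051, array([284.1941, 213.9857], dtype=float32)) (array([0.6052, 0.0727, 0.0261]), np.float64(0.01575293168377454))
[[ 1.0513  0.7086]
 [ 1.0556 -0.539 ]
 [ 0.1947 -0.441 ]
 [ 0.1778  0.5893]]
dial ((344.98394775390625, 244.28451538085938), (37.052616119384766, 41.032596588134766), 70.93999481201172)
lid ((319.6361999511719, 198.81552124023438), (49.97243881225586, 110.74974822998047), 86.633544921875)
[[ 0.6114  0.058 ]
 [ 0.6287 -0.1879]
 [ 0.5175 -0.189 ]
 [ 0.5006  0.0509]] [ 0.5646 -0.067 ]
yaw 0.07019885081398444 len 0.2465050314232474
origin from tongue [ 0.5306 -0.068   0.    ] lid [ 0.5297 -0.0694  0.    ]
timer_grip [ 0.4537 -0.1362  0.091 ] proj dial centre [344.8372 244.6032] [242.2065 269.4305]
ptr t right,up 0.015243409875430125 -0.009131515088983638 angle cw 2.110514610471782
mark t right,up 0.0005199158527038665 0.040186334724642545 angle cw 0.01293690631294896
ptr s right,up 0.013863335480751901 -0.00992688578496588 angle cw 2.1922151992791137
mark s right,up -0.0035450281613221266 0.04020916122229138 angle cw -0.08793731261512952
```

```bash
cat > plan.py <<'E'
from h import *
from scipy.spatial.transform import Rotation as Ro
np.set_printoptions(precision=4,suppress=True)
yaw=.070; Rz=Ro.from_euler('z',yaw).as_matrix(); O=np.array([.530,-.0687,0])
a=np.radians(26); nz=Rz@[-np.sin(a),0,np.cos(a)]; up=Rz@[np.cos(a),0,np.sin(a)]; right=np.cross(up,nz)
W=lambda p:O+Rz@np.array(p)
G=W([-.081,-.062,.091])
def knob_R(th): # tool x opposite the pointer
    x=-(np.cos(th)*up+np.sin(th)*right); z=-nz; return np.c_[x,np.cross(z,x),z]
H=W([.09,0,.118])
def lid_p(th,out=.0): # grip point, 'out' m further to the tip
    x,z=-.138-out,.006; return H+Rz@np.array([x*np.cos(th)+z*np.sin(th),.060,-x*np.sin(th)+z*np.cos(th)])
def lid_R(tilt): # tool tilted fwd from straight down by tilt; tool y along hinge
    z=Rz@[np.sin(tilt),0,-np.cos(tilt)]; y=Rz@[0,1,0]; return np.c_[np.cross(y,z),y,z]
def cur():
    from bench import ctrl
    o=ctrl.get_obs(); q=o["eef_rot"]; return o,o["eef_pos"],Ro.from_quat(q[[1,2,3,0]]).as_matrix()
def delta(p0,R0,p,R):
    return (p-p0)/.1, Ro.from_matrix(R@R0.T).as_rotvec()/np.pi
E
python3 - <<'E'
from plan import *
o,p,R=cur()
T=G+.004*nz+.10*nz
d,w=delta(p,R,T,knob_R(2.13)); print("target",T,"d",d,"w",w,"|w|deg",np.linalg.norm(w)*180)
print("descend",-.1*nz/.1,"nz",nz, "cone/tin",[onplane(__import__('pickle').load(open('c0.pkl','rb'))['top'],u,.03) for u in((237,220),(188,234))])
E
```

```text
target [ 0.4081 -0.1394  0.1845] d [ 1.973  -6.7388 -0.6467] w [ 0.1288 -0.1002 -0.5259] |w|deg 99.12056696329664
descend [ 0.4373  0.0307 -0.8988] nz [-0.4373 -0.0307  0.8988] cone/tin [array([0.525 , 0.1188, 0.03  ]), array([0.4893, 0.238 , 0.03  ])]
```

Call:
{"op": "servo_tool", "data": {
  "steps": [
    {"dx": 0.05, "dy": -0.168, "dz": -0.016, "wx": 0.0032, "wy": -0.0025, "wz": -0.0131},
    {"dx": 0.1, "dy": -0.336, "dz": -0.032, "wx": 0.0064, "wy": -0.005, "wz": -0.0262},
    {"dx": 0.15, "dy": -0.504, "dz": -0.048, "wx": 0.0097, "wy": -0.0075, "wz": -0.0393},
    {"dx": 0.2, "dy": -0.672, "dz": -0.064, "wx": 0.0129, "wy": -0.01, "wz": -0.0525},
    {"dx": 0.247, "dy": -0.842, "dz": -0.08, "wx": 0.0161, "wy": -0.0125, "wz": -0.0657}
  ],
  "jaw": 0.55
}}

```text
time_s: 0.52
eef_pos: [0.2357, 0.4497, 0.2414]
eef_rot: [0.015, 0.288, 0.957, 0.028]
wrist_force: [0.9, -0.9, -0.5]
opening: 0.548
grasp_force: 0.0
```

Call:
{"op": "servo_tool", "data": {
  "steps": [
    {"dx": 0.05, "dy": -0.168, "dz": -0.016, "wx": 0.0032, "wy": -0.0025, "wz": -0.0131},
    {"dx": 0.1, "dy": -0.336, "dz": -0.032, "wx": 0.0064, "wy": -0.005, "wz": -0.0262},
    {"dx": 0.15, "dy": -0.504, "dz": -0.048, "wx": 0.0097, "wy": -0.0075, "wz": -0.0393},
    {"dx": 0.2, "dy": -0.672, "dz": -0.064, "wx": 0.0129, "wy": -0.01, "wz": -0.0525},
    {"dx": 0.247, "dy": -0.842, "dz": -0.08, "wx": 0.0161, "wy": -0.0125, "wz": -0.0657}
  ]
}}

```text
time_s: 0.93
eef_pos: [0.2603, 0.3655, 0.2335]
eef_rot: [0.029, 0.385, 0.921, 0.057]
wrist_force: [0.2, 0.0, 0.6]
opening: 0.551
grasp_force: 0.0
```

Call:
{"op": "servo_tool", "data": {
  "steps": [
    {"dx": 0.05, "dy": -0.168, "dz": -0.016, "wx": 0.0032, "wy": -0.0025, "wz": -0.0131},
    {"dx": 0.1, "dy": -0.336, "dz": -0.032, "wx": 0.0064, "wy": -0.005, "wz": -0.0262},
    {"dx": 0.15, "dy": -0.504, "dz": -0.048, "wx": 0.0097, "wy": -0.0075, "wz": -0.0393},
    {"dx": 0.2, "dy": -0.672, "dz": -0.064, "wx": 0.0129, "wy": -0.01, "wz": -0.0525},
    {"dx": 0.247, "dy": -0.842, "dz": -0.08, "wx": 0.0161, "wy": -0.0125, "wz": -0.0657}
  ]
}}

```text
time_s: 1.35
eef_pos: [0.285, 0.2814, 0.2255]
eef_rot: [0.043, 0.477, 0.874, 0.084]
wrist_force: [0.4, 0.1, 0.0]
opening: 0.549
grasp_force: 0.0
```

Call:
{"op": "servo_tool", "data": {
  "steps": [
    {"dx": 0.05, "dy": -0.168, "dz": -0.016, "wx": 0.0032, "wy": -0.0025, "wz": -0.0131},
    {"dx": 0.1, "dy": -0.336, "dz": -0.032, "wx": 0.0064, "wy": -0.005, "wz": -0.0262},
    {"dx": 0.15, "dy": -0.504, "dz": -0.048, "wx": 0.0097, "wy": -0.0075, "wz": -0.0393},
    {"dx": 0.2, "dy": -0.672, "dz": -0.064, "wx": 0.0129, "wy": -0.01, "wz": -0.0525},
    {"dx": 0.247, "dy": -0.842, "dz": -0.08, "wx": 0.0161, "wy": -0.0125, "wz": -0.0657}
  ]
}}

```text
time_s: 1.77
eef_pos: [0.3097, 0.1973, 0.2176]
eef_rot: [0.056, 0.563, 0.817, 0.111]
wrist_force: [0.3, 0.2, -0.5]
opening: 0.548
grasp_force: 0.0
```

Tracks well; the remaining half.

Call:
{"op": "servo_tool", "data": {
  "steps": [
    {"dx": 0.05, "dy": -0.168, "dz": -0.016, "wx": 0.0032, "wy": -0.0025, "wz": -0.0131},
    {"dx": 0.1, "dy": -0.336, "dz": -0.032, "wx": 0.0064, "wy": -0.005, "wz": -0.0262},
    {"dx": 0.15, "dy": -0.504, "dz": -0.048, "wx": 0.0097, "wy": -0.0075, "wz": -0.0393},
    {"dx": 0.2, "dy": -0.672, "dz": -0.064, "wx": 0.0129, "wy": -0.01, "wz": -0.0525},
    {"dx": 0.247, "dy": -0.842, "dz": -0.08, "wx": 0.0161, "wy": -0.0125, "wz": -0.0657}
  ]
}}

```text
time_s: 2.18
eef_pos: [0.3344, 0.1131, 0.2097]
eef_rot: [0.069, 0.643, 0.75, 0.136]
wrist_force: [-0.3, 0.5, 0.3]
opening: 0.549
grasp_force: 0.0
```

Call:
{"op": "servo_tool", "data": {
  "steps": [
    {"dx": 0.05, "dy": -0.168, "dz": -0.016, "wx": 0.0032, "wy": -0.0025, "wz": -0.0131},
    {"dx": 0.1, "dy": -0.336, "dz": -0.032, "wx": 0.0064, "wy": -0.005, "wz": -0.0262},
    {"dx": 0.15, "dy": -0.504, "dz": -0.048, "wx": 0.0097, "wy": -0.0075, "wz": -0.0393},
    {"dx": 0.2, "dy": -0.672, "dz": -0.064, "wx": 0.0129, "wy": -0.01, "wz": -0.0525},
    {"dx": 0.247, "dy": -0.842, "dz": -0.08, "wx": 0.0161, "wy": -0.0125, "wz": -0.0657}
  ]
}}

```text
time_s: 2.6
eef_pos: [0.3592, 0.0289, 0.2017]
eef_rot: [0.082, 0.716, 0.675, 0.16]
wrist_force: [0.2, 0.1, 0.9]
opening: 0.552
grasp_force: 0.0
```

Call:
{"op": "servo_tool", "data": {
  "steps": [
    {"dx": 0.05, "dy": -0.168, "dz": -0.016, "wx": 0.0032, "wy": -0.0025, "wz": -0.0131},
    {"dx": 0.1, "dy": -0.336, "dz": -0.032, "wx": 0.0064, "wy": -0.005, "wz": -0.0262},
    {"dx": 0.15, "dy": -0.504, "dz": -0.048, "wx": 0.0097, "wy": -0.0075, "wz": -0.0393},
    {"dx": 0.2, "dy": -0.672, "dz": -0.064, "wx": 0.0129, "wy": -0.01, "wz": -0.0525},
    {"dx": 0.247, "dy": -0.842, "dz": -0.08, "wx": 0.0161, "wy": -0.0125, "wz": -0.0657}
  ]
}}

```text
time_s: 3.02
eef_pos: [0.3838, -0.0553, 0.1937]
eef_rot: [0.093, 0.78, 0.591, 0.181]
wrist_force: [0.3, -0.2, -0.9]
opening: 0.552
grasp_force: 0.0
```

Call:
{"op": "servo_tool", "data": {
  "steps": [
    {"dx": 0.05, "dy": -0.168, "dz": -0.016, "wx": 0.0032, "wy": -0.0025, "wz": -0.0131},
    {"dx": 0.1, "dy": -0.336, "dz": -0.032, "wx": 0.0064, "wy": -0.005, "wz": -0.0262},
    {"dx": 0.15, "dy": -0.504, "dz": -0.048, "wx": 0.0097, "wy": -0.0075, "wz": -0.0393},
    {"dx": 0.2, "dy": -0.672, "dz": -0.064, "wx": 0.0129, "wy": -0.01, "wz": -0.0525},
    {"dx": 0.247, "dy": -0.842, "dz": -0.08, "wx": 0.0161, "wy": -0.0125, "wz": -0.0657}
  ]
}}

```text
time_s: 3.43
eef_pos: [0.4086, -0.1395, 0.1856]
eef_rot: [0.102, 0.836, 0.501, 0.201]
wrist_force: [-0.1, 1.3, 0.6]
opening: 0.551
grasp_force: 0.0
```

```bash
python3 - <<'E'
from plan import *
o,p,R=cur(); print(o["time_s"],p,o["q"])
T=G+.003*nz
d,w=delta(p,R,T,knob_R(2.13)); print("d",d,"w",w)
E
```

```text
3.4333 [ 0.4086 -0.1395  0.1856] [-0.8762 -0.365   2.3095  0.447   0.9671 -0.5994]
d [ 0.4366  0.0316 -0.9191] w [-0.      0.0003  0.0005]
```

Call:
{"op": "servo_tool", "data": {
  "steps": [
    {"dx": 0.06, "dy": 0.004, "dz": -0.12},
    {"dx": 0.12, "dy": 0.009, "dz": -0.25},
    {"dx": 0.18, "dy": 0.013, "dz": -0.38},
    {"dx": 0.24, "dy": 0.017, "dz": -0.5},
    {"dx": 0.3, "dy": 0.021, "dz": -0.63}
  ]
}}

```text
$.steps[0]: bad value
```

Call:
{"op": "servo_tool", "data": {
  "steps": [
    {"dx": 0.035, "dy": 0.002, "dz": -0.07},
    {"dx": 0.07, "dy": 0.005, "dz": -0.145},
    {"dx": 0.105, "dy": 0.008, "dz": -0.22},
    {"dx": 0.137, "dy": 0.01, "dz": -0.289},
    {"dx": 0.137, "dy": 0.01, "dz": -0.289}
  ]
}}

```text
$.steps[0]: bad value
```

```bash
python3 - <<'E'
from bench import vision
import cv2,numpy as np
c=vision.camera("side")["frame"][200:330,180:320]; t=vision.camera("top")["frame"][180:290,270:400]
f=lambda x:cv2.resize(cv2.cvtColor(x,cv2.COLOR_RGB2BGR),(395,400),interpolation=2)
cv2.imwrite("pics/k1.png",np.hstack([f(c),f(t)]))
E
```

```text
(no output)
```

View pics/k1.png

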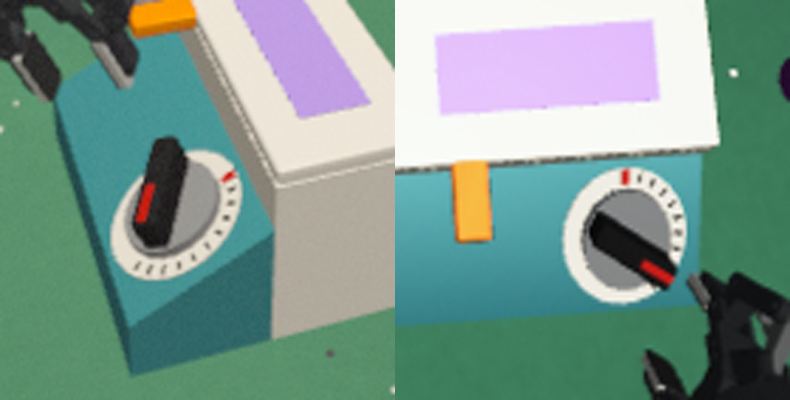

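The moves were refused because they left out the turn keys; nothing moved. The right crop shows the bar still at ~120° clockwise, red stripe at (658,272), with the open fingers across it and still high above.

Call:
{"op": "servo_tool", "data": {
  "steps": [
    {"dx": 0.06, "dy": 0.004, "dz": -0.12, "wx": 0, "wy": 0, "wz": 0},
    {"dx": 0.12, "dy": 0.009, "dz": -0.25, "wx": 0, "wy": 0, "wz": 0},
    {"dx": 0.18, "dy": 0.013, "dz": -0.38, "wx": 0, "wy": 0, "wz": 0},
    {"dx": 0.24, "dy": 0.017, "dz": -0.5, "wx": 0, "wy": 0, "wz": 0},
    {"dx": 0.3, "dy": 0.021, "dz": -0.63, "wx": 0, "wy": 0, "wz": 0}
  ]
}}

```text
time_s: 3.95
eef_pos: [0.4386, -0.1356, 0.1224]
eef_rot: [0.102, 0.835, 0.503, 0.201]
wrist_force: [0.1, -0.7, -0.4]
opening: 0.55
grasp_force: 0.0
```

```bash
python3 - <<'E'
from bench import vision
import cv2,numpy as np
c=vision.camera("side")["frame"][200:330,180:320]; t=vision.camera("top")["frame"][180:290,270:400]
f=lambda x:cv2.resize(cv2.cvtColor(x,cv2.COLOR_RGB2BGR),(395,400),interpolation=2)
cv2.imwrite("pics/k2.png",np.hstack([f(c),f(t)]))
E
```

```text
(no output)
```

View pics/k2.png

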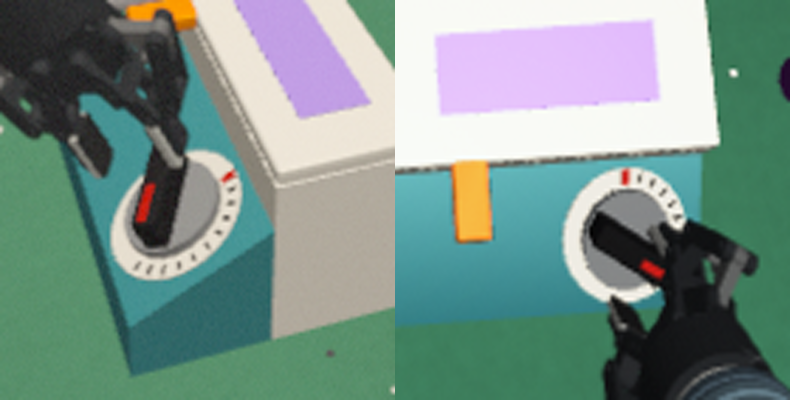

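The fingers straddle the bar, at about (655,230) and (615,305) in the right crop, and the remaining descent brings them onto its middle. I'll descend, then close.

Call:
{"op": "servo_tool", "data": {
  "steps": [
    {"dx": 0.035, "dy": -0.001, "dz": -0.07, "wx": 0, "wy": 0, "wz": 0},
    {"dx": 0.07, "dy": -0.002, "dz": -0.145, "wx": 0, "wy": 0, "wz": 0},
    {"dx": 0.105, "dy": -0.004, "dz": -0.22, "wx": 0, "wy": 0, "wz": 0},
    {"dx": 0.14, "dy": -0.006, "dz": -0.285, "wx": 0, "wy": 0, "wz": 0},
    {"dx": 0.14, "dy": -0.006, "dz": -0.285, "wx": 0, "wy": 0, "wz": 0}
  ]
}}

```text
time_s: 4.47
eef_pos: [0.4524, -0.1364, 0.0943]
eef_rot: [0.102, 0.835, 0.502, 0.201]
wrist_force: [-0.2, -0.3, -0.0]
opening: 0.549
grasp_force: 0.0
```

Call:
{"op": "servo_tool", "data": {
  "steps": [
    {"dx": 0, "dy": 0, "dz": 0, "wx": 0, "wy": 0, "wz": 0},
    {"dx": 0, "dy": 0, "dz": 0, "wx": 0, "wy": 0, "wz": 0},
    {"dx": 0, "dy": 0, "dz": 0, "wx": 0, "wy": 0, "wz": 0},
    {"dx": 0, "dy": 0, "dz": 0, "wx": 0, "wy": 0, "wz": 0},
    {"dx": 0, "dy": 0, "dz": 0, "wx": 0, "wy": 0, "wz": 0}
  ],
  "jaw": 0
}}

```text
time_s: 4.88
eef_pos: [0.4513, -0.1361, 0.0945]
eef_rot: [0.101, 0.835, 0.503, 0.2]
wrist_force: [-14.7, 1.5, 10.7]
opening: 0.195
grasp_force: 58.2
```

```bash
python3 - <<'E'
from plan import *
o,p,R=cur(); print(o["time_s"],p,o["q"],o["wrist_force"],o["torque"],o["opening"],o["grasp_force"])
x=-R[:,0]; print("th",np.arctan2(x@right,x@up),"G err",p-G,(p-G)@nz)
for k in (nz,): print("w per 30deg",k*30/180)
E
```

```text
4.8833 [ 0.4513 -0.1361  0.0945] [-0.7685 -0.0416  2.283   0.5576  0.665  -0.6853] [-14.6528   1.4849  10.7291] [0.3691 1.3203 0.3194] 0.1948490442110732 58.17123234272003
th 2.12762836870077 G err [-0.0022  0.0001  0.0035] 0.004123480520666548
w per 30deg [-0.0729 -0.0051  0.1498]
```

Call:
{"op": "servo_tool", "data": {
  "steps": [
    {"dx": -0.016, "dy": -0.001, "dz": 0.009, "wx": -0.0073, "wy": -0.0005, "wz": 0.015},
    {"dx": -0.016, "dy": -0.001, "dz": 0.009, "wx": -0.0219, "wy": -0.0015, "wz": 0.0449},
    {"dx": -0.016, "dy": -0.001, "dz": 0.009, "wx": -0.0364, "wy": -0.0026, "wz": 0.0749},
    {"dx": -0.016, "dy": -0.001, "dz": 0.009, "wx": -0.051, "wy": -0.0036, "wz": 0.1049},
    {"dx": -0.016, "dy": -0.001, "dz": 0.009, "wx": -0.0656, "wy": -0.0046, "wz": 0.1348}
  ]
}}

```text
time_s: 5.3
eef_pos: [0.4511, -0.1362, 0.095]
eef_rot: [0.146, 0.693, 0.684, 0.172]
wrist_force: [21.6, 1.9, -24.3]
opening: 0.193
grasp_force: 64.5
```

```bash
python3 - <<'E'
from plan import *
o,p,R=cur(); print(o["time_s"],p,o["q"],o["wrist_force"],o["torque"],o["opening"],o["grasp_force"])
x=-R[:,0]; print("th",np.arctan2(x@right,x@up),"G err",p-G,(p-G)@nz, "F slope/right/nz",[o["wrist_force"]@v for v in(up,right,nz)],"T nz",o["torque"]@nz)
E
```

```text
5.3 [ 0.4511 -0.1362  0.095 ] [-0.7706 -0.0439  2.2849  0.5617  0.6651 -1.1637] [ 21.5618   1.9405 -24.2691] [ 0.1554 -1.2944  0.0072] 0.19263387480056332 64.52441453933716
th 1.6542644697655255 G err [-0.0024 -0.      0.004 ] 0.004618775831160344 F slope/right/nz [np.float64(8.815282972713478), np.float64(-0.4276443863593964), np.float64(-31.3013088753001)] T nz -0.021770308019601316
```

Call:
{"op": "servo_tool", "data": {
  "steps": [
    {"dx": 0.009, "dy": 0.001, "dz": -0.007, "wx": -0.0146, "wy": -0.001, "wz": 0.03},
    {"dx": 0.009, "dy": 0.001, "dz": -0.007, "wx": -0.0292, "wy": -0.002, "wz": 0.06},
    {"dx": 0.009, "dy": 0.001, "dz": -0.007, "wx": -0.0437, "wy": -0.0031, "wz": 0.0899},
    {"dx": 0.009, "dy": 0.001, "dz": -0.007, "wx": -0.0583, "wy": -0.0041, "wz": 0.1198},
    {"dx": 0.009, "dy": 0.001, "dz": -0.007, "wx": -0.0729, "wy": -0.0051, "wz": 0.1498}
  ]
}}

```text
time_s: 5.72
eef_pos: [0.4518, -0.1362, 0.095]
eef_rot: [0.186, 0.492, 0.841, 0.128]
wrist_force: [2.9, 4.8, -1.6]
opening: 0.193
grasp_force: 68.3
```

Call:
{"op": "servo_tool", "data": {
  "steps": [
    {"dx": 0, "dy": 0, "dz": 0, "wx": -0.0146, "wy": -0.001, "wz": 0.03},
    {"dx": 0, "dy": 0, "dz": 0, "wx": -0.0292, "wy": -0.002, "wz": 0.06},
    {"dx": 0, "dy": 0, "dz": 0, "wx": -0.0437, "wy": -0.0031, "wz": 0.0899},
    {"dx": 0, "dy": 0, "dz": 0, "wx": -0.0583, "wy": -0.0041, "wz": 0.1198},
    {"dx": 0, "dy": 0, "dz": 0, "wx": -0.0729, "wy": -0.0051, "wz": 0.1498}
  ]
}}

```text
time_s: 6.13
eef_pos: [0.4521, -0.1359, 0.0952]
eef_rot: [0.212, 0.257, 0.94, 0.076]
wrist_force: [7.2, 6.0, -2.4]
opening: 0.194
grasp_force: 68.1
```

```bash
python3 - <<'E'
from plan import *
o,p,R=cur(); print(o["time_s"],p,o["q"],o["wrist_force"],o["torque"],o["opening"],o["grasp_force"])
x=-R[:,0]; print("th",np.arctan2(x@right,x@up),"G err",p-G,(p-G)@nz, "F slope/right/nz",[o["wrist_force"]@v for v in(up,right,nz)],"T nz",o["torque"]@nz)
E
```

```text
6.1333 [ 0.4521 -0.1359  0.0952] [-0.7688 -0.042   2.2824  0.5616  0.6666 -2.2103] [ 7.1633  6.0368 -2.3876] [ 0.92   -0.556   0.2925] 0.19399930772414503 68.07997941970825
th 0.6057484758324995 G err [-0.0014  0.0003  0.0042] 0.0044349300471821 F slope/right/nz [np.float64(5.755415876256401), np.float64(-5.520946778941113), np.float64(-5.463544764871608)] T nz -0.12242432555915633
```

Call:
{"op": "servo_tool", "data": {
  "steps": [
    {"dx": 0, "dy": 0, "dz": 0, "wx": -0.0146, "wy": -0.001, "wz": 0.03},
    {"dx": 0, "dy": 0, "dz": 0, "wx": -0.0292, "wy": -0.002, "wz": 0.06},
    {"dx": 0, "dy": 0, "dz": 0, "wx": -0.0437, "wy": -0.0031, "wz": 0.0899},
    {"dx": 0, "dy": 0, "dz": 0, "wx": -0.0583, "wy": -0.0041, "wz": 0.1198},
    {"dx": 0, "dy": 0, "dz": 0, "wx": -0.0729, "wy": -0.0051, "wz": 0.1498}
  ]
}}

```text
time_s: 6.55
eef_pos: [0.4522, -0.1355, 0.0953]
eef_rot: [0.225, 0.005, 0.974, 0.019]
wrist_force: [7.7, 8.8, -1.6]
opening: 0.195
grasp_force: 68.1
```

Call:
{"op": "servo_tool", "data": {
  "steps": [
    {"dx": 0, "dy": 0, "dz": 0, "wx": -0.0036, "wy": -0.0003, "wz": 0.0075},
    {"dx": 0, "dy": 0, "dz": 0, "wx": -0.0073, "wy": -0.0005, "wz": 0.015},
    {"dx": 0, "dy": 0, "dz": 0, "wx": -0.011, "wy": -0.0008, "wz": 0.0225},
    {"dx": 0, "dy": 0, "dz": 0, "wx": -0.0146, "wy": -0.001, "wz": 0.03},
    {"dx": 0, "dy": 0, "dz": 0, "wx": -0.0146, "wy": -0.001, "wz": 0.03}
  ]
}}

```text
time_s: 6.97
eef_pos: [0.4522, -0.1354, 0.0953]
eef_rot: [0.225, -0.043, 0.973, 0.008]
wrist_force: [7.0, 8.2, -1.3]
opening: 0.191
grasp_force: 68.4
```

```bash
python3 - <<'E'
from plan import *
o,p,R=cur(); print(o["time_s"],p,o["q"],o["wrist_force"],o["torque"],o["opening"],o["grasp_force"])
x=-R[:,0]; print("th",np.arctan2(x@right,x@up),"G err",p-G,(p-G)@nz, "F slope/right/nz",[o["wrist_force"]@v for v in(up,right,nz)],"T nz",o["torque"]@nz)
E
```

```text
6.9667 [ 0.4522 -0.1354  0.0953] [-0.768  -0.0419  2.282   0.5617  0.6677 -2.8329] [ 7.0259  8.2267 -1.2644] [ 1.3392 -0.7669  0.1126] 0.1909783041345658 68.37163925170898
th -0.017613137988726043 G err [-0.0013  0.0009  0.0043] 0.004405136724827758 F slope/right/nz [np.float64(6.262205732670718), np.float64(-7.715140629483658), np.float64(-4.461110435487349)] T nz -0.4609008990314008
```

Axial torque rose from −0.12 to −0.46 N m, so the knob is on its stop. I'll press a little further, release and back off.

Call:
{"op": "servo_tool", "data": {
  "steps": [
    {"dx": 0, "dy": 0, "dz": 0, "wx": -0.0018, "wy": -0.0001, "wz": 0.0038},
    {"dx": 0, "dy": 0, "dz": 0, "wx": -0.0036, "wy": -0.0003, "wz": 0.0075},
    {"dx": 0, "dy": 0, "dz": 0, "wx": -0.0036, "wy": -0.0003, "wz": 0.0075},
    {"dx": 0, "dy": 0, "dz": 0, "wx": -0.0036, "wy": -0.0003, "wz": 0.0075},
    {"dx": 0, "dy": 0, "dz": 0, "wx": -0.0036, "wy": -0.0003, "wz": 0.0075}
  ]
}}

```text
time_s: 7.38
eef_pos: [0.4523, -0.1353, 0.0953]
eef_rot: [0.226, -0.054, 0.973, 0.006]
wrist_force: [6.9, 8.1, 0.8]
opening: 0.191
grasp_force: 69.9
```

Call:
{"op": "servo_tool", "data": {
  "steps": [
    {"dx": 0, "dy": 0, "dz": 0, "wx": 0, "wy": 0, "wz": 0},
    {"dx": 0, "dy": 0, "dz": 0, "wx": 0, "wy": 0, "wz": 0},
    {"dx": 0, "dy": 0, "dz": 0, "wx": 0, "wy": 0, "wz": 0},
    {"dx": 0, "dy": 0, "dz": 0, "wx": 0, "wy": 0, "wz": 0},
    {"dx": 0, "dy": 0, "dz": 0, "wx": 0, "wy": 0, "wz": 0}
  ],
  "jaw": 0.55
}}

```text
time_s: 7.8
eef_pos: [0.452, -0.1376, 0.095]
eef_rot: [0.225, -0.056, 0.973, 0.003]
wrist_force: [-0.4, -0.3, -0.1]
opening: 0.546
grasp_force: 0.0
```

Call:
{"op": "servo_tool", "data": {
  "steps": [
    {"dx": -0.087, "dy": -0.006, "dz": 0.18, "wx": 0, "wy": 0, "wz": 0},
    {"dx": -0.175, "dy": -0.012, "dz": 0.36, "wx": 0, "wy": 0, "wz": 0},
    {"dx": -0.262, "dy": -0.018, "dz": 0.54, "wx": 0, "wy": 0, "wz": 0},
    {"dx": -0.35, "dy": -0.024, "dz": 0.72, "wx": 0, "wy": 0, "wz": 0},
    {"dx": -0.44, "dy": -0.03, "dz": 0.9, "wx": 0, "wy": 0, "wz": 0}
  ]
}}

```text
time_s: 8.22
eef_pos: [0.4073, -0.1402, 0.1855]
eef_rot: [0.225, -0.056, 0.973, 0.003]
wrist_force: [0.4, 0.4, 0.8]
opening: 0.548
grasp_force: 0.0
```

```bash
python3 - <<'E'
from bench import vision
from plan import *
s=vision.camera("side"); t=vision.camera("top")
f=lambda x:cv2.resize(cv2.cvtColor(x,cv2.COLOR_RGB2BGR),(395,400),interpolation=2)
cv2.imwrite("pics/k3.png",np.hstack([f(s["frame"][200:330,180:320]),f(t["frame"][180:290,270:400])]))
for n,c in(("s",s),("t",t)):
  for a_,ce,r in blobs(c,"red",4):
    P,dd=ray(c,ce); q0=G+.004*nz; X=P+dd*((q0-P)@nz)/(dd@nz)-q0; print(n,a_,ce,"cw",np.arctan2(X@right,X@up),np.hypot(X@right,X@up))
o,p,R=cur(); print(p,o["q"])
for tilt in(.6,):
  T=lid_p(0,.004); Rt=lid_R(tilt); d,w=delta(p,R,T-.08*Rt[:,2],Rt); print(T,"d",d,"w",w,Rt[:,2])
E
```

```text
s 43 [241.9535 252.186 ] cw -0.0990688260929769 0.017927601217121746
s 4 [260.25 257.  ] cw 0.662376733241904 0.05512049907166835
t 5 [345.2 228.6] cw -0.16745244612020996 0.05538417623513347
t 30 [349.  243.5] cw -0.014317004762569117 0.01853508167752723
[ 0.4085 -0.1419  0.1877] [-0.8815 -0.3681  2.3078  0.4479  0.9697 -2.7797]
[ 0.4739 -0.0125  0.124 ] d [0.2034 1.2622 0.0237] w [ 0.0116 -0.0447 -0.0118] [ 0.5633  0.0395 -0.8253]
```

View pics/k3.png

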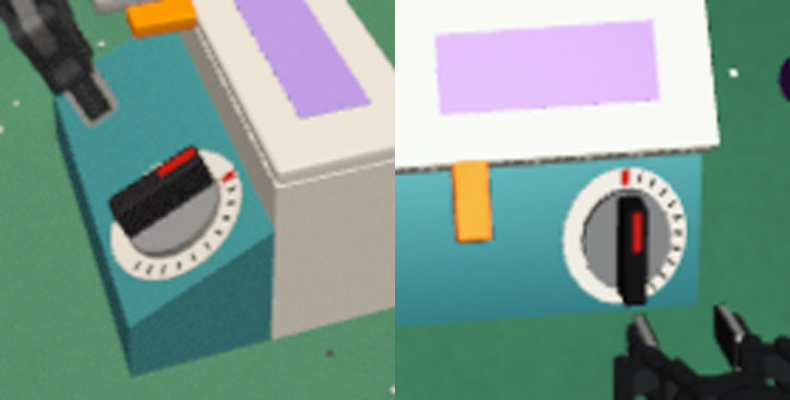

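The pointer now lines up with the red mark: stripe at (637,232) and mark at (626,178) in the right crop, and the measured angle is about −0.01 rad. Next the tongue.

Call:
{"op": "servo_tool", "data": {
  "steps": [
    {"dx": 0.027, "dy": 0.126, "dz": 0.007, "wx": 0.001, "wy": -0.0013, "wz": -0.0012},
    {"dx": 0.054, "dy": 0.252, "dz": 0.014, "wx": 0.002, "wy": -0.0026, "wz": -0.0024},
    {"dx": 0.081, "dy": 0.378, "dz": 0.02, "wx": 0.003, "wy": -0.0039, "wz": -0.0036},
    {"dx": 0.108, "dy": 0.504, "dz": 0.027, "wx": 0.004, "wy": -0.0052, "wz": -0.0048},
    {"dx": 0.135, "dy": 0.63, "dz": 0.034, "wx": 0.0047, "wy": -0.0065, "wz": -0.0059}
  ]
}}

```text
time_s: 8.73
eef_pos: [0.4214, -0.0765, 0.1873]
eef_rot: [0.235, -0.045, 0.971, 0.008]
wrist_force: [0.5, 0.2, -0.1]
opening: 0.548
grasp_force: 0.0
```

Call:
{"op": "servo_tool", "data": {
  "steps": [
    {"dx": 0.027, "dy": 0.126, "dz": 0.007, "wx": 0.001, "wy": -0.0013, "wz": -0.0012},
    {"dx": 0.054, "dy": 0.252, "dz": 0.014, "wx": 0.002, "wy": -0.0026, "wz": -0.0024},
    {"dx": 0.081, "dy": 0.378, "dz": 0.02, "wx": 0.003, "wy": -0.0039, "wz": -0.0036},
    {"dx": 0.108, "dy": 0.504, "dz": 0.027, "wx": 0.004, "wy": -0.0052, "wz": -0.0048},
    {"dx": 0.135, "dy": 0.63, "dz": 0.034, "wx": 0.0047, "wy": -0.0065, "wz": -0.0059}
  ]
}}

```text
time_s: 9.15
eef_pos: [0.4348, -0.0134, 0.1906]
eef_rot: [0.245, -0.034, 0.969, 0.013]
wrist_force: [0.4, 0.2, -0.5]
opening: 0.551
grasp_force: 0.0
```

```bash
python3 - <<'E'
from plan import *
from bench import vision
for n in("side","top"):
  c=vision.camera(n); print(n,[(b[0],b[1]) for b in blobs(c,"orange",20)])
o,p,R=cur(); print(o["time_s"],p,o["q"])
T=lid_p(0,.004); Rt=lid_R(.5); d,w=delta(p,R,T,Rt); print(T,"d",d,"w",w)
E
```

```text
side [(np.int32(231), array([236.6667, 205.0043]))]
top [(np.int32(232), array([294.4741, 235.0948]))]
9.25 [ 0.4346 -0.0126  0.1905] [-0.4999 -0.4376  2.3563  0.3654  0.8348 -2.3375]
[ 0.4739 -0.0125  0.124 ] d [ 0.393   0.0011 -0.6649] w [-0.0025 -0.0016 -0.0017]
```

Call:
{"op": "servo_tool", "data": {
  "steps": [
    {"dx": 0.1, "dy": 0, "dz": -0.166, "wx": 0, "wy": 0, "wz": 0},
    {"dx": 0.196, "dy": 0, "dz": -0.332, "wx": -0.001, "wy": -0.001, "wz": -0.001},
    {"dx": 0.295, "dy": 0, "dz": -0.5, "wx": -0.002, "wy": -0.0015, "wz": -0.0015},
    {"dx": 0.395, "dy": 0, "dz": -0.665, "wx": -0.0025, "wy": -0.0016, "wz": -0.0017},
    {"dx": 0.395, "dy": 0, "dz": -0.665, "wx": -0.0025, "wy": -0.0016, "wz": -0.0017}
  ]
}}

```text
time_s: 9.67
eef_pos: [0.4732, -0.014, 0.1211]
eef_rot: [0.245, -0.032, 0.969, 0.009]
wrist_force: [-1.0, 1.0, 0.5]
opening: 0.55
grasp_force: 0.0
```

```bash
python3 - <<'E'
from bench import vision
from plan import *
s=vision.camera("side"); t=vision.camera("top")
f=lambda x:cv2.resize(cv2.cvtColor(x,cv2.COLOR_RGB2BGR),(395,400),interpolation=2)
cv2.imwrite("pics/k4.png",np.hstack([f(s["frame"][140:270,170:310]),f(t["frame"][180:290,240:370])]))
o,p,R=cur(); print(p,o["q"],o["wrist_force"])
E
```

```text
[ 0.4736 -0.0142  0.1238] [-0.436  -0.1579  2.3223  0.4372  0.5771 -2.3946] [ 0.2554 -0.4034  0.3552]
```

View pics/k4.png

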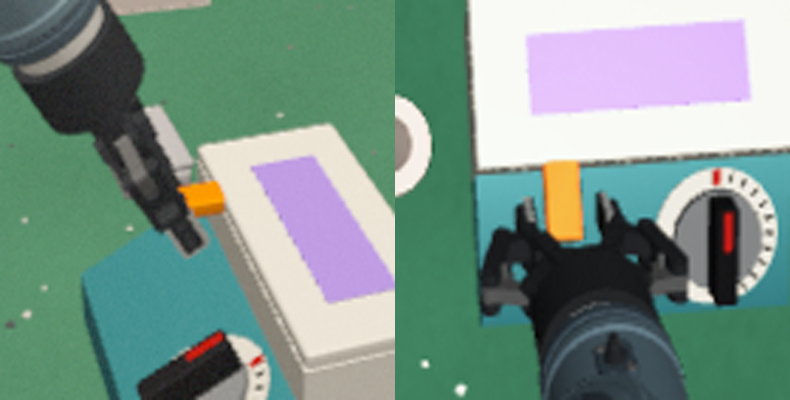

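The fingers straddle the tongue evenly (fingers at columns 525 and 605, tongue 545–582). I'll close the jaw and work out the arc.

Call:
{"op": "servo_tool", "data": {
  "steps": [
    {"dx": 0, "dy": 0, "dz": 0, "wx": 0, "wy": 0, "wz": 0},
    {"dx": 0, "dy": 0, "dz": 0, "wx": 0, "wy": 0, "wz": 0},
    {"dx": 0, "dy": 0, "dz": 0, "wx": 0, "wy": 0, "wz": 0},
    {"dx": 0, "dy": 0, "dz": 0, "wx": 0, "wy": 0, "wz": 0},
    {"dx": 0, "dy": 0, "dz": 0, "wx": 0, "wy": 0, "wz": 0}
  ],
  "jaw": 0
}}

```text
time_s: 10.18
eef_pos: [0.4738, -0.0115, 0.126]
eef_rot: [0.248, -0.033, 0.968, 0.011]
wrist_force: [-1.7, 17.2, 7.3]
opening: 0.292
grasp_force: 58.4
```

```bash
python3 - <<'E'
from plan import *
o,p,R=cur(); print(p,o["q"],o["wrist_force"],o["opening"],o["grasp_force"],"tool z",R[:,2],"off",p-lid_p(0,.004))
th=np.linspace(0,1.72,10); ti=np.linspace(.5,-.35,10)
for i in range(9):
  c=[]
  for k in(.5,1):
    d,w=delta(lid_p(th[i],.004),lid_R(ti[i]),lid_p(th[i]+k*(th[i+1]-th[i]),.004),lid_R(ti[i]+k*(ti[i+1]-ti[i]))); c+=[d,w]
  print(i,*c)
E
```

```text
[ 0.4738 -0.0115  0.126 ] [-0.4328 -0.1645  2.3231  0.4412  0.582  -2.3938] [-1.6844 17.2439  7.3491] 0.29214191294683645 58.3889776468277 tool z [ 0.4794  0.0371 -0.8768] off [-0.0001  0.001   0.002 ]
0 [0.0122 0.0009 0.1352] [-0.0011  0.015  -0.    ] [0.0372 0.0026 0.2686] [-0.0021  0.03   -0.    ]
1 [0.0376 0.0026 0.1304] [-0.0011  0.015   0.    ] [0.0874 0.0061 0.2567] [-0.0021  0.03    0.    ]
2 [0.0616 0.0043 0.1209] [-0.0011  0.015   0.    ] [0.1344 0.0094 0.2354] [-0.0021  0.03    0.    ]
3 [0.0834 0.0058 0.107 ] [-0.0011  0.015   0.    ] [0.1766 0.0124 0.2055] [-0.0021  0.03    0.    ]
4 [0.1021 0.0072 0.0891] [-0.0011  0.015   0.    ] [0.2123 0.0149 0.1681] [-0.0021  0.03    0.    ]
5 [0.1172 0.0082 0.0681] [-0.0011  0.015   0.    ] [0.2403 0.0168 0.1246] [-0.0021  0.03    0.    ]
6 [0.1279 0.009  0.0445] [-0.0011  0.015   0.    ] [0.2595 0.0182 0.0766] [-0.0021  0.03    0.    ]
7 [0.134  0.0094 0.0193] [-0.0011  0.015   0.    ] [0.2693 0.0189 0.0258] [-0.0021  0.03    0.    ]
8 [ 0.1353  0.0095 -0.0065] [-0.0011  0.015   0.    ] [ 0.2693  0.0189 -0.026 ] [-0.0021  0.03    0.    ]
```

Call:
{"op": "servo_tool", "data": {
  "steps": [
    {"dx": 0.003, "dy": 0.004, "dz": 0.054, "wx": -0.0004, "wy": 0.006, "wz": 0},
    {"dx": 0.009, "dy": 0.009, "dz": 0.108, "wx": -0.0008, "wy": 0.012, "wz": 0},
    {"dx": 0.017, "dy": 0.01, "dz": 0.162, "wx": -0.0013, "wy": 0.018, "wz": 0},
    {"dx": 0.026, "dy": 0.01, "dz": 0.215, "wx": -0.0017, "wy": 0.024, "wz": 0},
    {"dx": 0.037, "dy": 0.01, "dz": 0.269, "wx": -0.0021, "wy": 0.03, "wz": 0}
  ]
}}

```text
time_s: 10.6
eef_pos: [0.4775, -0.0112, 0.1526]
eef_rot: [0.202, -0.033, 0.979, 0.008]
wrist_force: [10.6, 13.5, -7.7]
opening: 0.29
grasp_force: 60.4
```

Call:
{"op": "servo_tool", "data": {
  "steps": [
    {"dx": 0.014, "dy": 0.001, "dz": 0.052, "wx": -0.0004, "wy": 0.006, "wz": 0},
    {"dx": 0.029, "dy": 0.002, "dz": 0.104, "wx": -0.0008, "wy": 0.012, "wz": 0},
    {"dx": 0.047, "dy": 0.003, "dz": 0.156, "wx": -0.0013, "wy": 0.018, "wz": 0},
    {"dx": 0.066, "dy": 0.005, "dz": 0.206, "wx": -0.0017, "wy": 0.024, "wz": 0},
    {"dx": 0.087, "dy": 0.006, "dz": 0.257, "wx": -0.0021, "wy": 0.03, "wz": 0}
  ]
}}

```text
time_s: 11.02
eef_pos: [0.486, -0.0106, 0.1779]
eef_rot: [0.155, -0.033, 0.987, 0.006]
wrist_force: [9.6, 11.3, -9.8]
opening: 0.288
grasp_force: 60.1
```

```bash
python3 - <<'E'
from plan import *
o,p,R=cur(); print(o["time_s"],p,o["q"],o["wrist_force"],o["torque"],o["opening"],"lid",[round(float(x),3) for x in [np.arctan2((p-H)[2],-(Rz.T@(p-H))[0])]],"err",p-lid_p(.382,.004),"tool z",R[:,2])
E
```

```text
11.0167 [ 0.486  -0.0106  0.1779] [-0.3475 -0.1396  2.1209  0.1636  0.8815 -2.0724] [ 9.6269 11.2709 -9.8308] [ 1.542  -0.138   0.5498] 0.28849680380883 lid [0.432] err [-0.0004  0.001   0.0014] tool z [ 0.3054  0.023  -0.9519]
```

Forces stay small; I'll continue along the arc.

Call:
{"op": "servo_tool", "data": {
  "steps": [
    {"dx": 0.024, "dy": 0.003, "dz": 0.049, "wx": -0.0004, "wy": 0.006, "wz": 0},
    {"dx": 0.049, "dy": 0.006, "dz": 0.097, "wx": -0.0008, "wy": 0.012, "wz": 0},
    {"dx": 0.076, "dy": 0.009, "dz": 0.144, "wx": -0.0013, "wy": 0.018, "wz": 0},
    {"dx": 0.105, "dy": 0.011, "dz": 0.19, "wx": -0.0017, "wy": 0.024, "wz": 0},
    {"dx": 0.134, "dy": 0.013, "dz": 0.235, "wx": -0.0021, "wy": 0.03, "wz": 0}
  ]
}}

```text
time_s: 11.43
eef_pos: [0.4991, -0.0096, 0.201]
eef_rot: [0.108, -0.034, 0.994, 0.004]
wrist_force: [6.9, 8.6, -10.1]
opening: 0.29
grasp_force: 59.9
```

Call:
{"op": "servo_tool", "data": {
  "steps": [
    {"dx": 0.033, "dy": 0.003, "dz": 0.043, "wx": -0.0004, "wy": 0.006, "wz": 0},
    {"dx": 0.067, "dy": 0.006, "dz": 0.086, "wx": -0.0008, "wy": 0.012, "wz": 0},
    {"dx": 0.102, "dy": 0.009, "dz": 0.127, "wx": -0.0013, "wy": 0.018, "wz": 0},
    {"dx": 0.139, "dy": 0.011, "dz": 0.167, "wx": -0.0017, "wy": 0.024, "wz": 0},
    {"dx": 0.177, "dy": 0.014, "dz": 0.205, "wx": -0.0021, "wy": 0.03, "wz": 0}
  ]
}}

```text
time_s: 11.85
eef_pos: [0.5163, -0.0084, 0.2212]
eef_rot: [0.06, -0.034, 0.998, 0.003]
wrist_force: [2.3, 7.3, -9.6]
opening: 0.288
grasp_force: 59.8
```

Call:
{"op": "servo_tool", "data": {
  "steps": [
    {"dx": 0.041, "dy": 0.003, "dz": 0.037, "wx": -0.0004, "wy": 0.006, "wz": 0},
    {"dx": 0.081, "dy": 0.006, "dz": 0.072, "wx": -0.0008, "wy": 0.012, "wz": 0},
    {"dx": 0.124, "dy": 0.009, "dz": 0.105, "wx": -0.0013, "wy": 0.018, "wz": 0},
    {"dx": 0.168, "dy": 0.012, "dz": 0.137, "wx": -0.0017, "wy": 0.024, "wz": 0},
    {"dx": 0.212, "dy": 0.015, "dz": 0.168, "wx": -0.0021, "wy": 0.03, "wz": 0}
  ]
}}

```text
time_s: 12.27
eef_pos: [0.5373, -0.0069, 0.2379]
eef_rot: [0.012, -0.034, 0.999, 0.001]
wrist_force: [1.2, 6.3, -8.4]
opening: 0.292
grasp_force: 59.6
```

```bash
python3 - <<'E'
from plan import *
o,p,R=cur(); print(o["time_s"],p,o["q"],o["wrist_force"],o["torque"],o["opening"],"lid",np.arctan2((p-H)[2],-(Rz.T@(p-H))[0])-.042,"err",p-lid_p(.9556,.004),"tool z",R[:,2])
E
```

```text
12.2667 [ 0.5373 -0.0069  0.2379] [-0.2389  0.0914  1.7327  0.0091  1.2941 -1.8803] [ 1.2131  6.2912 -8.3978] [ 0.971   0.4243 -0.0732] 0.2924881476661228 lid 0.9499210938108148 err [-0.0014  0.0011  0.0005] tool z [ 0.0248  0.003  -0.9997]
```

Call:
{"op": "servo_tool", "data": {
  "steps": [
    {"dx": 0.047, "dy": 0.003, "dz": 0.028, "wx": -0.0004, "wy": 0.006, "wz": 0},
    {"dx": 0.094, "dy": 0.006, "dz": 0.055, "wx": -0.0008, "wy": 0.012, "wz": 0},
    {"dx": 0.142, "dy": 0.01, "dz": 0.08, "wx": -0.0013, "wy": 0.018, "wz": 0},
    {"dx": 0.191, "dy": 0.013, "dz": 0.103, "wx": -0.0017, "wy": 0.024, "wz": 0},
    {"dx": 0.24, "dy": 0.017, "dz": 0.125, "wx": -0.0021, "wy": 0.03, "wz": 0}
  ]
}}

```text
time_s: 12.68
eef_pos: [0.5612, -0.0052, 0.2505]
eef_rot: [-0.035, -0.034, 0.999, -0.001]
wrist_force: [-0.3, 5.4, -8.5]
opening: 0.291
grasp_force: 59.3
```

Call:
{"op": "servo_tool", "data": {
  "steps": [
    {"dx": 0.051, "dy": 0.004, "dz": 0.019, "wx": -0.0004, "wy": 0.006, "wz": 0},
    {"dx": 0.102, "dy": 0.007, "dz": 0.036, "wx": -0.0008, "wy": 0.012, "wz": 0},
    {"dx": 0.154, "dy": 0.011, "dz": 0.052, "wx": -0.0013, "wy": 0.018, "wz": 0},
    {"dx": 0.206, "dy": 0.015, "dz": 0.065, "wx": -0.0017, "wy": 0.024, "wz": 0},
    {"dx": 0.259, "dy": 0.018, "dz": 0.077, "wx": -0.0021, "wy": 0.03, "wz": 0}
  ]
}}

```text
time_s: 13.1
eef_pos: [0.5872, -0.0034, 0.2584]
eef_rot: [-0.082, -0.034, 0.996, -0.002]
wrist_force: [-0.8, 6.3, -7.9]
opening: 0.288
grasp_force: 59.2
```

Call:
{"op": "servo_tool", "data": {
  "steps": [
    {"dx": 0.053, "dy": 0.004, "dz": 0.009, "wx": -0.0004, "wy": 0.006, "wz": 0},
    {"dx": 0.107, "dy": 0.007, "dz": 0.016, "wx": -0.0008, "wy": 0.012, "wz": 0},
    {"dx": 0.161, "dy": 0.011, "dz": 0.021, "wx": -0.0013, "wy": 0.018, "wz": 0},
    {"dx": 0.215, "dy": 0.015, "dz": 0.025, "wx": -0.0017, "wy": 0.024, "wz": 0},
    {"dx": 0.269, "dy": 0.019, "dz": 0.026, "wx": -0.0021, "wy": 0.03, "wz": 0}
  ]
}}

```text
time_s: 13.52
eef_pos: [0.6142, -0.0015, 0.2613]
eef_rot: [-0.129, -0.034, 0.991, -0.004]
wrist_force: [-4.6, 4.8, -4.7]
opening: 0.291
grasp_force: 59.3
```

Call:
{"op": "servo_tool", "data": {
  "steps": [
    {"dx": 0.054, "dy": 0.004, "dz": -0.002, "wx": -0.0004, "wy": 0.006, "wz": 0},
    {"dx": 0.108, "dy": 0.007, "dz": -0.005, "wx": -0.0008, "wy": 0.012, "wz": 0},
    {"dx": 0.162, "dy": 0.011, "dz": -0.01, "wx": -0.0013, "wy": 0.018, "wz": 0},
    {"dx": 0.216, "dy": 0.015, "dz": -0.017, "wx": -0.0017, "wy": 0.024, "wz": 0},
    {"dx": 0.269, "dy": 0.019, "dz": -0.026, "wx": -0.0021, "wy": 0.03, "wz": 0}
  ]
}}

```text
time_s: 13.93
eef_pos: [0.6412, 0.0004, 0.259]
eef_rot: [-0.176, -0.034, 0.984, -0.006]
wrist_force: [-3.2, 5.5, -3.0]
opening: 0.289
grasp_force: 59.5
```

```bash
python3 - <<'E'
from plan import *
o,p,R=cur(); print(o["time_s"],p,o["q"],o["wrist_force"],o["torque"],o["opening"],"lid",np.arctan2((p-H)[2],-(Rz.T@(p-H))[0])-.042,"err",p-lid_p(1.72,.004),"tool z",R[:,2])
print(delta(p,R,lid_p(1.78,.004),R)[0])
E
```

```text
13.9333 [0.6412 0.0004 0.259 ] [-0.1488  0.5634  1.1209 -0.0764  1.8025 -1.7935] [-3.2165  5.5366 -2.9663] [ 0.8123  0.8239 -0.4656] 0.2889924439920449 lid 1.7094768668667712 err [-0.0014  0.0011  0.0015] tool z [-0.3453 -0.0234 -0.9382]
[ 0.0966 -0.005  -0.0336]
```

Call:
{"op": "servo_tool", "data": {
  "steps": [
    {"dx": 0.015, "dy": 0.001, "dz": -0.002, "wx": 0, "wy": 0, "wz": 0},
    {"dx": 0.03, "dy": 0.002, "dz": -0.004, "wx": 0, "wy": 0, "wz": 0},
    {"dx": 0.045, "dy": 0.003, "dz": -0.007, "wx": 0, "wy": 0, "wz": 0},
    {"dx": 0.06, "dy": 0.004, "dz": -0.01, "wx": 0, "wy": 0, "wz": 0},
    {"dx": 0.06, "dy": 0.004, "dz": -0.01, "wx": 0, "wy": 0, "wz": 0}
  ]
}}

```text
time_s: 14.35
eef_pos: [0.6472, 0.0009, 0.2578]
eef_rot: [-0.175, -0.034, 0.984, -0.006]
wrist_force: [-3.7, 6.7, -3.5]
opening: 0.289
grasp_force: 59.5
```

Call:
{"op": "servo_tool", "data": {
  "steps": [
    {"dx": 0, "dy": 0, "dz": 0, "wx": 0, "wy": 0, "wz": 0},
    {"dx": 0, "dy": 0, "dz": 0, "wx": 0, "wy": 0, "wz": 0},
    {"dx": 0, "dy": 0, "dz": 0, "wx": 0, "wy": 0, "wz": 0},
    {"dx": 0, "dy": 0, "dz": 0, "wx": 0, "wy": 0, "wz": 0},
    {"dx": 0, "dy": 0, "dz": 0, "wx": 0, "wy": 0, "wz": 0}
  ]
}}

```text
time_s: 14.77
eef_pos: [0.6471, 0.0009, 0.2578]
eef_rot: [-0.175, -0.034, 0.984, -0.006]
wrist_force: [-3.1, 6.1, -4.8]
opening: 0.288
grasp_force: 59.5
```

Call:
{"op": "servo_tool", "data": {
  "steps": [
    {"dx": 0, "dy": 0, "dz": 0, "wx": 0, "wy": 0, "wz": 0},
    {"dx": 0, "dy": 0, "dz": 0, "wx": 0, "wy": 0, "wz": 0},
    {"dx": 0, "dy": 0, "dz": 0, "wx": 0, "wy": 0, "wz": 0},
    {"dx": 0, "dy": 0, "dz": 0, "wx": 0, "wy": 0, "wz": 0},
    {"dx": 0, "dy": 0, "dz": 0, "wx": 0, "wy": 0, "wz": 0}
  ],
  "jaw": 0.6
}}

```text
time_s: 15.18
eef_pos: [0.6491, -0.0011, 0.2585]
eef_rot: [-0.173, -0.033, 0.984, -0.007]
wrist_force: [-0.5, 0.7, -1.5]
opening: 0.599
grasp_force: 0.0
```

Call:
{"op": "servo_tool", "data": {
  "steps": [
    {"dx": 0.03, "dy": 0, "dz": 0.16, "wx": 0, "wy": 0, "wz": 0},
    {"dx": 0.06, "dy": 0, "dz": 0.32, "wx": 0, "wy": 0, "wz": 0},
    {"dx": 0.09, "dy": 0, "dz": 0.48, "wx": 0, "wy": 0, "wz": 0},
    {"dx": 0.12, "dy": 0, "dz": 0.64, "wx": 0, "wy": 0, "wz": 0},
    {"dx": 0.15, "dy": 0, "dz": 0.8, "wx": 0, "wy": 0, "wz": 0}
  ]
}}

```text
time_s: 15.6
eef_pos: [0.664, -0.0009, 0.3387]
eef_rot: [-0.173, -0.034, 0.984, -0.007]
wrist_force: [-0.3, 0.1, 0.4]
opening: 0.604
grasp_force: 0.0
```

```bash
python3 - <<'E'
from bench import vision
from plan import *
s=vision.camera("side"); t=vision.camera("top")
f=lambda x:cv2.resize(cv2.cvtColor(x,cv2.COLOR_RGB2BGR),(395,400),interpolation=2)
cv2.imwrite("pics/k5.png",np.hstack([f(s["frame"][110:330,170:390]),f(t["frame"][110:310,200:430])]))
o,p,R=cur(); print(p,o["wrist_force"])
b=[max(blobs(c,"orange",10),key=lambda x:x[0])[:2] if blobs(c,"orange",10) else None for c in(s,t)]; print(b)
if all(x is not None for x in b):
  P,e=tri(s,b[0][1],t,b[1][1]); v=Rz.T@(P-H); print(P,e,"lid~",np.arctan2(v[2],-v[0])-.045)
for th in(1.6,1.68,1.75): print(th,proj(s,lid_p(th,-.005)),proj(t,lid_p(th,-.005)))
E
```

```text
[ 0.6651 -0.0011  0.3411] [-0.591   0.4516  0.3098]
[(np.int32(222), array([314.2117, 139.7252])), None]
1.6 [305.3346 139.4271] [295.8033 156.6368]
1.68 [310.2304 139.3323] [295.292  151.4697]
1.75 [314.4076 139.5755] [294.8134 147.1448]
```

View pics/k5.png

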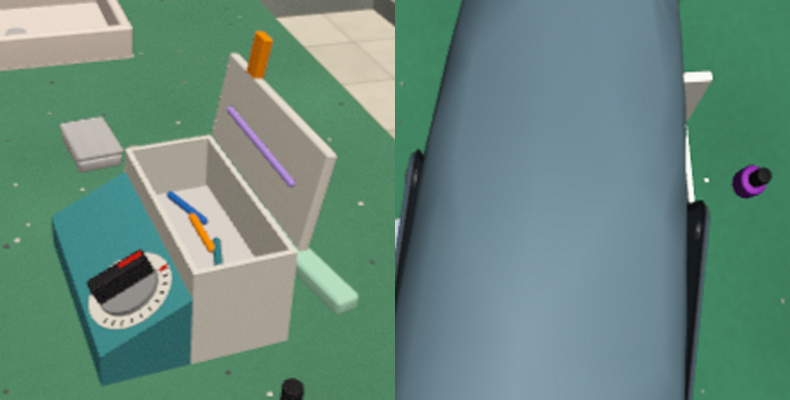

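The side view shows the lid leaning back: the tongue at (314,140) matches 1.75 rad. The knob is at its mark, the tin, case and bottle are in place, and the gripper is clear above the lid.

```bash
python3 -c "
from bench import workorder; print(workorder.hand_in())"
```

```text
the job is handed in; nothing more can be done
None
```

The timer knob is back at its zero stop, the lid rests open on its stop at about 1.75 rad, the gripper is clear, and the job is handed in; the hand-in returned no verdict.

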